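# Latch the specimen transport case

## Robot

A 6-joint arm with a two-finger parallel gripper is mounted at the origin on the work surface. World frame = base frame: x ahead of the robot, y to its left, z up, the work surface at z = 0. Lengths are in m, angles in rad, forces in N, time in s.
With the tool pointing down it reaches from about 0.375 to 0.9 m from the base axis. Payload 3.1 kg.
Tool frame: the origin (TCP) lies between the finger pads; the fingertips stand 22 mm ahead of it and the grasp point (between the pads) lies 3 mm ahead of it; z points along the fingers, y is the direction in which the jaws open and shut (so a half turn about z gives the same grasp; the last joint's range is limited). The gripper opens to 87 mm and grips with 3 to 60 N. Pads are 19 mm wide; open, the fingers measure 117 mm over their backs; the gripper's body (75 mm by 190 mm) begins 51 mm behind the grasp point.
Start: joints at [-1.526, 0.527, 1.433, -0, 1.181, -0.178], TCP at [0.138, -0.61, 0.245] pointing down, gripper open.
Joint ranges: [-3.08, 3.08], [-0.75, 2.2], [0.22, 2.44], [-1.43, 4.57], [0, 2.65], [-2.85, 2.85]. Speed limits (rad/s): [2.79, 2.79, 3.14, 3.14, 3.14, 3.14].

## Interface

Orientations are given as a unit quaternion [x, y, z, w].
In Python, from rig import get_obs, camera, get_calibration, hand_in, search_frame gives the robot as it stands.
- The arm moves only by the shell command python3 -m jog 'ROWS' [FORCE]. ROWS is JSON, a list of rows, each an object with "grip": the closure in counts, from 0 (fully open) to 255 (shut); "travel": the shift along the world's x, y, z in cm, a list of three; "twist": the turn about the world's z in degrees. A call has 1 to 8 rows; each row shifts and turns the commanded pose from where the row before left it; what a row does not reach is not made up. A row lasts 1/10 s, in which the tool goes at most 50 mm and 8.59 degrees, less where a joint would pass 70% of its speed; a pose out of reach is approached as far as the arm can. A call is refused whole if a number of a shift passes 5 or a number of a turn 8.59, either way. A call with a gripper value outside its range is refused whole. The fingers move at their own pace and stop on an object; FORCE is the grip in N (left out, the last holds). Time passes only in rows, so rows that do not move let the fingers close. It gives the time, the measured TCP pose, the force and the opening at its end, in the units of the state.
- get_obs(): the state, without advancing time (a new reading comes with each control period).
- camera(name): name is "scene" or "top"; returns the picture (480x640x3 uint8, red, green, blue); there is no depth.
- get_calibration(name): a dict with "fx", "fy", "cx", "cy" (pixels), "R" (3x3) and "t" (3): a world point X has camera coordinates R X + t. Camera axes: x right, y down, z forward; pixel columns grow to the right and rows downward; lengths in m; the calibration is good to about 2 mm. A picture is of the moment at which its call begins. get_calibration takes no time and is no camera call.
- hand_in(): hands the job in, once; it reports no verdict.
Trained networks look in the newest picture that a camera, given by its name, has taken for a name from the list of things; names that differ only in an ending like _2 or _b are one class to them, and where a whole thing is asked for, a point or a joint stands for the part that bears it (a point fixed in the world has none). Each returns a list of dicts, best first, with "p" (0 to 1); they miss things now and then, are a little off and sometimes report something else, mostly with a low value. They report only what shows in the picture. A call takes as long as a camera call.
- search_frame(target, camera): "at" ([x, y, z] in m, in world coordinates, good to about 4 mm: the middle of the surface that is visible of it).
The state is a dict: "time": time; "q": joint angles; "joint_velocities": joint speeds; "joint_torque": joint torques, N m; "position": TCP position; "tool_rot": TCP orientation; "ft_force": force on the tool from outside, world axes, zero at the start; "moment": the same for the moment, N m; "grip_width": finger opening in m.
Only numpy, scipy, OpenCV 4.12 (cv2) and the standard library are available. Lean on these libraries where they do the work, as an engineer would, in place of code of your own. Each camera call takes 0.05 s, during which the arm holds its last target. There are 200 camera calls.

## Task

The specimen transport case's lid stands ajar: take the latch's wire loop by its yellow tab, draw it over the hook-shaped keeper on the lid, lower its bar behind the hook and, before letting go, draw it back by feel until it bears snugly on the keeper's post with about 10 N, never pressing it on the keeper or lid with over 15 N. Then let go and push the red lever over past its toggle point until it lies shut and holds the lid closed, without forcing it hard against its stop. Leave the bottle, the jar and the slide box where they stand.

Things in the scene. Friction and masses are not known exactly. Their poses are not given: they have to be found in the camera images.
- case: specimen transport case fixed to the bench: 240 mm wide (y), 150 mm high, flat top; blue body from x = -85 to 40 mm, white lid shell on from there to 112 mm. Origin on the bench below the latch lever's pivot (pivot along y, at z = 168 mm); x points from the red lever across the case to the lid, z up. The latch lies on the case's top in the plane y = 0.
- lid (a joint): angle of the white lid shell (rad), hinged along its lower edge: 0.061 ajar, as at the start (its top 9 mm out in the case's +x); latched it comes to 0.003 to 0.045, as the keeper is set; 0 gasket fully crushed. The thick rubber gasket pushes it open, about 20 N at the keeper when ajar and 9 N more per mm of closing, so only the latch holds it.
- latch_lever (a joint): angle of the red lever (rad), a paddle 26 mm wide, 6 mm thick, 77 mm from pivot to end: 0 shut, flat towards the case's -x; 1.57 upright; stop at 1.95, leaning to the lid. Friction (0.04 N m) holds it where left. Loop hooked: it goes taut at 1.0 to 1.4; pushing the tip takes up to about 13 N at 0.5 to 1; the toggle point is near 0.2, then it snaps down by itself.
- latch_loop (a joint): angle of the wire loop relative to the lever (rad), growing as its free end swings down to the lid. Friction (0.04 N m) holds it as left, so it turns with the lever unless caught; dragging the held loop along takes 2 to 5 N. latch_lever + latch_loop is the loop's pitch: positive nose-down, at 0 the yellow tab stands upright.
- loop_bar (a point): centre of the steel cross bar (5 mm thick, 42 mm long, along y) at the wire loop's free end. The loop hangs on the lever's crank pin (lever shut: 24 mm to -x of the pivot, 2 mm below it; turns with the lever). At pitch 0 the bar is 97 mm beyond the pin and 8 mm lower. Dragging the loop to the lid raises the lever; with the lever beyond 1.75 the bar clears the hook, below 1.3 it lands on it.
- loop_tab (a point): grip point of the yellow tab on the loop: 24 mm wide along y (pinch it across this), 6 mm thick, 34 mm tall. The point lies 21 mm beyond the bar (+x) and 22 mm above it at pitch 0 (this offset turns with the pitch), 10 mm below the tab's top edge.
- keeper_seat (a point): on the lid, 8 mm above its top, axes as the case's: nominal seat of the bar's centre. The keeper is clamped in slots: the true seat is up to 3 mm to either side of it in x, to be felt for. Keeper: steel post 28 mm wide, back face 2.5 mm to -x of the true seat; lip to 2.5 mm beyond it, underside 2.5 mm above, top 7 mm above. Pass 9 mm beyond, go 3 to 5 mm lower, come back to the post.
- lever_tip (a point): point on the outer face of the red lever (upper face when shut), 65 mm from its pivot and 4 mm off its middle plane: the place to push, following its arc about the pivot.
- reagent: bystander: white reagent bottle with a red cap, 60 mm across, 145 mm high; origin at its underside centre
- stain_jar: bystander: amber glass stain jar with a black lid, 60 mm across, 95 mm high; origin at its underside centre
- slide_box: bystander: green and white slide box, 85 x 60 x 38 mm; origin at its underside centre

How it is judged:
By the outcome, as a careful person would: the job done as asked, in the order asked, and still so for the second after the job is handed in, with the robot touching nothing.
It also fails if it takes over 72 s, if anything falls off the work surface, if the arm or the gripper's body presses on something with over 40 N, if the wrist force passes 120 N, or if a joint passes its speed limit or range.

## Working session

There is one attempt and no reset: what is moved stays moved. The work goes in short steps, Python scripts to look and compute and a shell command to move; the robot and the scene stay as the last step left them, time stands still between calls to the robot, and variables do not carry over. Pictures are saved under pics/ and viewed, about 8 in all and at most 12, crops included, and the job is handed in when it is done.

```bash
mkdir -p pics; cat > h.py <<'E'
from rig import *
import numpy as np, cv2
def snap(c,f,crop=None,s=1):
    im=camera(c)
    if crop: a,b,w,h=crop; im=im[b:b+h,a:a+w]
    im=cv2.resize(im,None,fx=s,fy=s,interpolation=cv2.INTER_CUBIC)
    cv2.imwrite('pics/'+f,im[:,:,::-1]); return im
def proj(c,X):
    k=get_calibration(c); p=np.array(k['R'])@np.array(X)+np.array(k['t'])
    return (k['fx']*p[0]/p[2]+k['cx'],k['fy']*p[1]/p[2]+k['cy'])
E
python3 - <<'E'
from h import *
a=snap('scene','s1.png');b=snap('top','t1.png')
cv2.imwrite('pics/both1.png',np.vstack([a,b])[:, :, ::-1][:, :]) 
for c in ['scene','top']:
    for n in ['case','loop_tab','loop_bar','keeper_seat','lever_tip','lid','reagent','stain_jar','slide_box']:
        try: print(c,n,[(np.round(d['at'],4).tolist(),round(d['p'],2)) for d in search_frame(n,c)[:2]])
        except Exception as e: print(c,n,e)
o=get_obs(); print(o)
E
```

```text
scene case [([0.5739, -0.0015, 0.1463], 0.8), ([0.6178, -0.0335, 0.2274], 0.67)]
scene loop_tab [([0.6181, -0.0358, 0.2264], 0.66)]
scene loop_bar [([0.6178, -0.0284, 0.2258], 0.5)]
scene keeper_seat [([0.6368, -0.0079, 0.139], 0.78)]
scene lever_tip [([0.5388, -0.0393, 0.2176], 0.91)]
scene lid [([0.6354, -0.0069, 0.1371], 0.91), ([0.5738, 0.1998, 0.0915], 0.3)]
scene reagent [([0.5741, 0.1978, 0.09], 0.6)]
scene stain_jar [([0.5867, -0.2554, 0.0804], 0.91)]
scene slide_box [([0.4799, 0.3, 0.0419], 0.95), ([0.618, -0.0341, 0.23], 0.67)]
top case [([0.5413, -0.0423, 0.148], 0.91)]
top loop_tab [([0.5989, -0.0373, 0.2193], 0.83)]
top loop_bar [([0.6033, -0.0338, 0.2158], 0.74)]
top keeper_seat [([0.6161, -0.0328, 0.1491], 0.75)]
top lever_tip [([0.6147, -0.0325, 0.151], 0.21)]
top lid [([0.61, -0.0283, 0.1475], 0.8), ([0.5676, -0.2568, 0.0936], 0.33)]
top reagent [([0.5518, 0.1763, 0.1043], 0.92), ([0.5567, -0.0415, 0.2132], 0.46)]
top stain_jar [([0.5684, -0.2584, 0.096], 0.81), ([0.5968, -0.0377, 0.2196], 0.49)]
top slide_box [([0.4654, 0.2898, 0.0397], 0.93)]
{'time': 1.0, 'q': array([-1.52647877e+00,  5.27450589e-01,  1.43270150e+00, -2.65713930e-06,
        1.18138960e+00, -1.78522461e-01]), 'joint_velocities': array([-0.00020824,  0.00202002, -0.00013097, -0.00062773, -0.00149989,
       -0.00064668]), 'joint_torque': array([ 1.48158444e-03, -4.40013921e+01, -1.76989478e+01,  6.32658997e-02,
        5.04114968e-02, -3.16423359e-05]), 'position': array([ 0.13813868, -0.60952344,  0.24457831]), 'tool_rot': array([ 9.93799153e-01,  1.11190117e-01, -2.93504329e-06,  2.53432676e-05]), 'ft_force': array([ 0.05136087, -0.22495567, -0.30019973]), 'moment': array([-0.01613507,  0.00394997, -0.0010177 ]), 'grip_width': 0.08691143892089571}
```

View pics/s1.png

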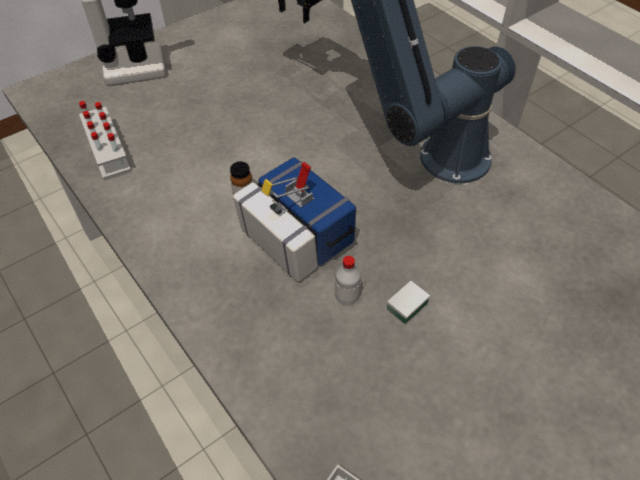

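View pics/t1.png

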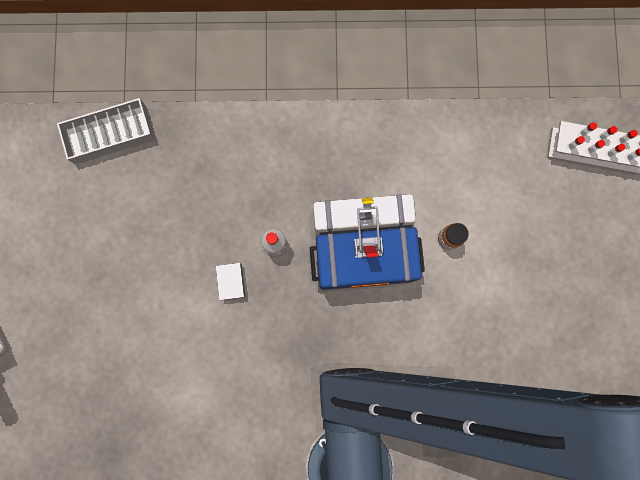

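```bash
python3 - <<'E'
from h import *
a=cv2.imread('pics/t1.png')[185:300,300:440]; b=cv2.imread('pics/s1.png')[150:285,225:365]
A=cv2.resize(a,(800,657),interpolation=3)[:600];B=cv2.resize(b,(622,600),interpolation=3)
cv2.imwrite('pics/t1c.png',A);cv2.imwrite('pics/s1c.png',B)
# case-top fit: unproject pixels of blue body mask in top image
im=cv2.imread('pics/t1.png'); hsv=cv2.cvtColor(im,40)
m=((hsv[...,0]>105)&(hsv[...,0]<125)&(hsv[...,1]>150)&(hsv[...,2]>90)).astype(np.uint8); m[:185]=0;m[310:]=0
m=cv2.morphologyEx(m,3,np.ones((9,9)))
c=max(cv2.findContours(m,0,1)[0],key=cv2.contourArea); print(cv2.minAreaRect(c),cv2.contourArea(c))
k=get_calibration('top'); R=np.array(k['R']);t=np.array(k['t']); C=-R.T@t; print('cam',C, k['fx'])
def un(u,v,z):
    d=R.T@np.array([(u-k['cx'])/k['fx'],(v-k['cy'])/k['fy'],1]); return C+d*(z-C[2])/d[2]
for p in cv2.boxPoints(cv2.minAreaRect(c)): print(p,un(*p,0.15)[:2])
E
```

```text
((368.36553955078125, 256.88623046875), (52.15256881713867, 101.730712890625), 85.2363510131836) 5113.0
cam [0.38962953 0.07161691 1.50285397] 582.8706830479971
[315.51035 235.12418] [0.56493959 0.07697499]
[416.88968 226.67587] [ 0.5821923  -0.16100627]
[421.22073 278.6483 ] [ 0.46027867 -0.16724364]
[319.8414 287.0966] [0.44347749 0.06826417]
```

View pics/t1c.png

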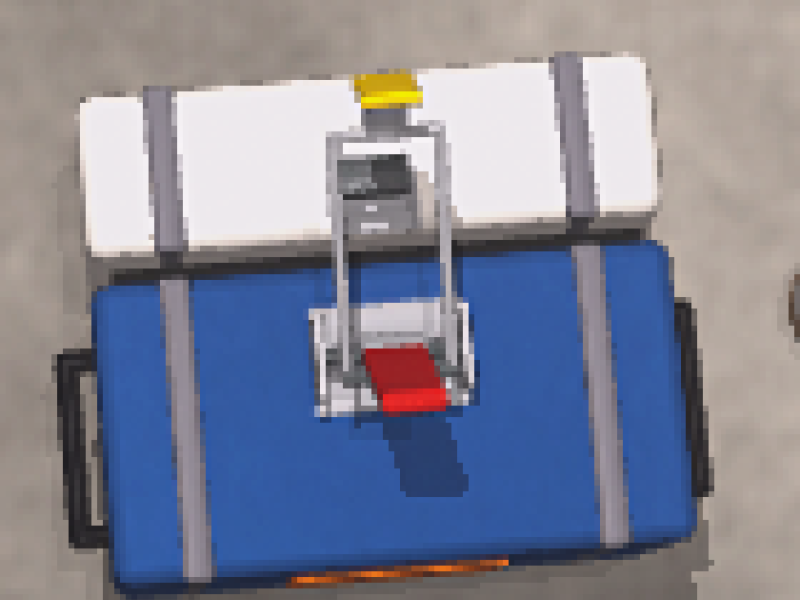

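View pics/s1c.png

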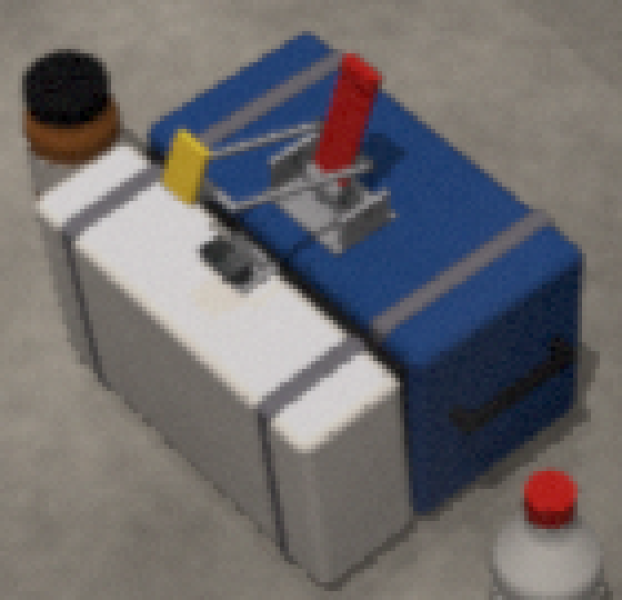

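```bash
cat > model.py <<'E'
from h import *
from scipy.optimize import least_squares
piv=np.array([0,168.])
def rot2(P): return np.array([np.cos(P),-np.sin(P)]),np.array([np.sin(P),np.cos(P)])
def lev(L): return np.array([-np.cos(L),np.sin(L)]),np.array([np.sin(L),np.cos(L)])
def pin(L): d,n=lev(L); return piv+24*d-2*n
def bar(L,P): ex,ez=rot2(P); return pin(L)+97*ex-8*ez
def tab(L,P,h=22): ex,ez=rot2(P); return bar(L,P)+21*ex+h*ez
def tip(L,a=65,b=4): d,n=lev(L); return piv+a*d+b*n
def W(c,x,y,z): # case mm -> world m
    s,co=np.sin(c[2]),np.cos(c[2]); return np.array([c[0]+(co*x-s*y)/1e3,c[1]+(s*x+co*y)/1e3,z/1e3])
E
cat > fit.py <<'E'
from model import *
T=lambda u,v:(300+u/5.714,185+v/5.714); S=lambda u,v:(225+u/4.443,150+v/4.443)
def pts(v):
    c,L,P=v[:3],v[3],v[4]; o=[]
    def a(cam,px,x,y,z,w=1): o.append((cam,px,W(c,x,y,z),w))
    a('top',T(96,284),40,120,150,.6);a('top',T(668,240),40,-120,150,.6);a('top',T(696,538),-85,-120,150,.6);a('top',T(115,592),-85,120,150,.6)
    a('scene',S(310,30),-85,-120,150,.6);a('scene',S(584,252),-85,120,150,.6)
    x,z=tip(L,77,3);a('top',T(415,390),x,0,z);
    x,z=tip(L,77,0);a('scene',S(363,62),x,0,z);a('top',T(417,400),x,0,z)
    x,z=bar(L,P);a('top',T(388,130),x,0,z);a('scene',S(233,207),x,21,z)
    x,z=tab(L,P,32);a('top',T(391,101),x,0,z);a('scene',S(195,138),x,0,z)
    return o
def res(v): return np.concatenate([(np.array(proj(c,X))-p)*w for c,p,X,w in pts(v)])
r=least_squares(res,[.53,-.04,.07,1.2,0],loss='soft_l1',x_scale=[.01,.01,.01,.1,.1]);v=r.x
print(v.round(4)); print(res(v).reshape(-1,2).round(1).tolist())
L,P=v[3:];np.save('case.npy',v)
for n,(x,z) in dict(bar=bar(L,P),tab=tab(L,P),tip=tip(L)).items(): print(n,(x.round(1),z.round(1)),W(v,x,0,z).round(4))
E
python3 fit.py
```

```text
[ 0.5334 -0.0442  0.0698  1.2269 -0.4257]
[[-1.1, 0.3], [0.0, -0.1], [0.4, 0.6], [-0.5, -0.1], [-0.8, -1.6], [0.2, -1.0], [-0.6, 0.7], [-1.4, -0.3], [-0.9, 0.3], [-1.0, 0.4], [-1.5, -0.7], [-0.3, -0.3], [-1.9, -0.4]]
bar (np.float64(81.7), np.float64(222.7)) [ 0.6148 -0.0385  0.2227]
tab (np.float64(91.7), np.float64(251.4)) [ 0.6249 -0.0378  0.2514]
tip (np.float64(-18.1), np.float64(230.5)) [ 0.5153 -0.0455  0.2305]
```

```bash
python3 -m jog '[{"grip":0,"travel":[0,0,4],"twist":0},{"grip":0,"travel":[0,0,4],"twist":0},{"grip":0,"travel":[2.0,2.5,2.5],"twist":0},{"grip":0,"travel":[3,3.6,0],"twist":-3},{"grip":0,"travel":[3,3.6,0],"twist":-3},{"grip":0,"travel":[3,3.6,0],"twist":-2.8},{"grip":0,"travel":[3,3.6,0],"twist":0},{"grip":0,"travel":[3,3.6,0],"twist":0}]' 20
python3 -m jog '[{"grip":0,"travel":[3,3.6,0],"twist":0},{"grip":0,"travel":[3,3.6,0],"twist":0},{"grip":0,"travel":[3,3.6,0],"twist":0},{"grip":0,"travel":[3,3.6,0],"twist":0},{"grip":0,"travel":[3,3.6,0],"twist":0},{"grip":0,"travel":[3,3.6,0],"twist":0},{"grip":0,"travel":[3,3.6,0],"twist":0},{"grip":0,"travel":[0,0,0],"twist":0}]'
```

```text
time: 1.8
position: [0.309, -0.403, 0.3498]
tool_rot: [0.999, 0.034, 0.0, 0.0]
ft_force: [1.2, -0.4, 0.7]
grip_width: 0.0871
time: 2.6
position: [0.5208, -0.1481, 0.3496]
tool_rot: [0.999, 0.038, 0.001, -0.001]
ft_force: [0.1, -0.1, 0.3]
grip_width: 0.087
```

```bash
python3 - <<'E'
from model import *
v=np.load('case.npy');c=v[:3]
# plan: bar positions for L,P ; keeper lip end unprojection
from scipy.optimize import fsolve
k=get_calibration('top'); R=np.array(k['R']);t=np.array(k['t']); C=-R.T@t
def un(u,vv,z):
    d=R.T@np.array([(u-k['cx'])/k['fx'],(vv-k['cy'])/k['fy'],1]); p=C+d*(z-C[2])/d[2]
    d=p[:2]-c[:2]; s,co=np.sin(c[2]),np.cos(c[2]); return (1e3*np.array([co*d[0]+s*d[1],-s*d[0]+co*d[1]])).round(1)
for n,p,z in [('lipend',(378,155),165),('dark/light',(378,195),165),('postlow',(378,235),150),('lid back edge',(365,232),150),('lid front',(650,57),150),('lidfrontL',(85,97),150)]:
    print(n,un(300+p[0]/5.714,185+p[1]/5.714,z))
def solve(x,z,g):
    r=fsolve(lambda q:bar(*q)-[x,z],g); return r
g=[1.23,-.43]
for L,P in [(1.23,-.43),(1.5,-.3),(1.8,-.1),(1.85,0),(1.85,.1),(1.85,.2),(1.85,.3)]:
    print(L,P,'bar',bar(L,P).round(1),'tab',tab(L,P).round(1))
g=[1.8,.2]
for x,z in [(95,175),(92,165),(90,154),(85,154),(82,154),(79,154),(76,154)]:
    g=solve(x,z,g); print((x,z),'L,P',g.round(3),'tab',tab(*g).round(1))
o=get_obs(); print(o['position'],o['tool_rot'],o['ft_force'])
E
```

```text
lipend [-26717.5  15833.5]
dark/light [-24712.9  15650.9]
postlow [-20642.6  14061.2]
lid back edge [-20826.1  13489.6]
lid front [-27763.1  27098.4]
lidfrontL [-28001.8   1412.5]
1.23 -0.43 bar [ 81.6 223.1] tab [ 91.5 251.9]
1.5 -0.3 bar [ 91.3 212.8] tab [104.9 240. ]
1.8 -0.1 bar [100.8 193.6] tab [119.5 217.5]
1.85 0 bar [101.7 183.6] tab [122.7 205.6]
1.85 0.1 bar [100.4 174. ] tab [123.5 193.8]
1.85 0.2 bar [ 98.2 164.5] tab [123.1 181.9]
1.85 0.3 bar [ 95.  155.3] tab [121.6 170.1]
(95, 175) L,P [1.62  0.094] tab [118.  194.9]
(92, 165) L,P [1.592 0.199] tab [116.9 182.4]
(90, 154) L,P [1.672 0.32 ] tab [116.9 168.3]
(85, 154) L,P [1.455 0.314] tab [111.8 168.4]
(82, 154) L,P [1.308 0.304] tab [108.6 168.7]
(79, 154) L,P [1.141 0.285] tab [105.3 169.2]
(76, 154) L,P [0.934 0.254] tab [101.9 170. ]
[ 0.52083588 -0.148068    0.34963088] [ 9.99276111e-01  3.80180589e-02  1.10339876e-03 -8.14927104e-04] [ 0.0882075  -0.13739749  0.25978553]
```

```bash
python3 -m jog '[{"grip":0,"travel":[3.4,3.6,0],"twist":-0.3},{"grip":0,"travel":[3.4,3.6,0],"twist":0},{"grip":0,"travel":[3.5,3.7,-2],"twist":0},{"grip":0,"travel":[0,0,-2.5],"twist":0},{"grip":0,"travel":[0,0,0],"twist":0},{"grip":0,"travel":[0,0,0],"twist":0}]' 25
python3 - <<'E'
from model import *
v=np.load('case.npy');c=v[:3]
k=get_calibration('top'); R=np.array(k['R']);t=np.array(k['t']); C=-R.T@t
def un(u,vv,z):
    z/=1e3
    d=R.T@np.array([(u-k['cx'])/k['fx'],(vv-k['cy'])/k['fy'],1]); p=C+d*(z-C[2])/d[2]
    d=p[:2]-c[:2]; s,co=np.sin(c[2]),np.cos(c[2]); return (1e3*np.array([co*d[0]+s*d[1],-s*d[0]+co*d[1]])).round(1)
for n,p,z in [('lipend',(378,155),165),('dark/light',(378,195),165),('postlow',(378,235),150),('lid back edge',(365,250),150),('lid front',(650,57),150),('lidfrontL',(85,97),150)]:
    print(n,un(300+p[0]/5.714,185+p[1]/5.714,z))
o=get_obs(); print(o['position'],o['tool_rot'],o['ft_force'])
a=snap('scene','s2.png',(225,120,140,130),4.5)
E
```

```text
time: 3.2
position: [0.6175, -0.0474, 0.306]
tool_rot: [0.999, 0.032, -0.001, -0.0]
ft_force: [-0.6, -0.3, 0.1]
grip_width: 0.0868
lipend [82.2 -3. ]
dark/light [65.8 -1.5]
postlow [51.5 -1.4]
lid back edge [45.8  4.5]
lid front [ 116.4 -120.2]
lidfrontL [118.6 113.9]
[ 0.6174645  -0.04743856  0.30601101] [ 9.99497990e-01  3.16686244e-02 -9.30872129e-04 -7.50551965e-06] [-0.57837821 -0.26679566  0.10550864]
```

View pics/s2.png

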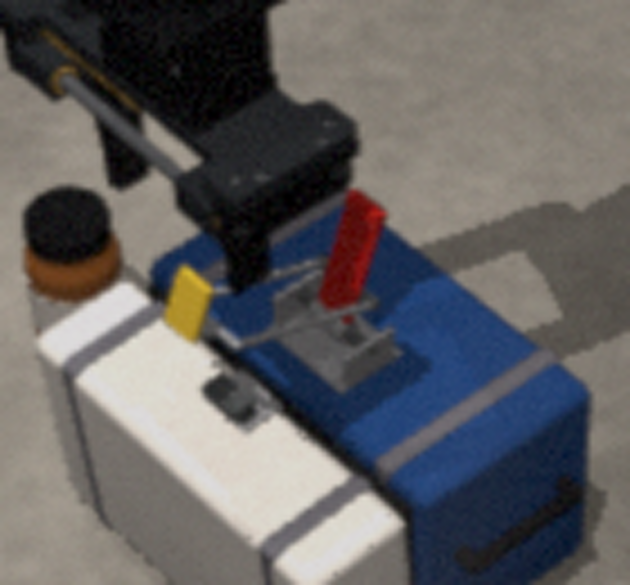

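```bash
python3 - <<'E'
from model import *
v=np.load('case.npy')
o=get_obs();p=o['position']; s=.0698
def cr(X): u=proj('scene',X); return ((u[0]-225)*4.5,(u[1]-120)*4.5)
for y in (-.05,.05): print('tip',y,np.round(cr([p[0]-s*y,p[1]+y,p[2]-.022])))
x,z=tab(*v[3:],32);print('tabtop',np.round(cr(W(v,x,0,z))))
print(p)
E
```

```text
tip -0.05 [118. 173.]
tip 0.05 [242. 279.]
tabtop [189. 273.]
[ 0.61801017 -0.04785023  0.30712088]
```

```bash
python3 -m jog '[{"grip":0,"travel":[0.7,1.0,0],"twist":0.3},{"grip":0,"travel":[0,0,-2],"twist":0},{"grip":0,"travel":[0,0,-2],"twist":0},{"grip":0,"travel":[0,0,-1],"twist":0},{"grip":0,"travel":[0,0,0],"twist":0},{"grip":0,"travel":[0,0,0],"twist":0}]' 25
python3 - <<'E'
from h import *
o=get_obs(); print(o['position'],o['tool_rot'],o['ft_force'])
b=snap('top','t2.png',(320,175,100,85),6); a=snap('scene','s3.png',(250,140,70,80),6.375)
cv2.imwrite('pics/c3.png',np.hstack([cv2.resize(a,None,fx=510/a.shape[0],fy=510/a.shape[0])[:, :300],cv2.resize(b,None,fx=.83,fy=1)[:, :500]])[:,:,::-1]) if a.shape[0]==510 and b.shape[0]==510 else print(a.shape,b.shape)
E
```

```text
time: 3.85
position: [0.6258, -0.037, 0.2573]
tool_rot: [0.999, 0.034, 0.001, 0.0]
ft_force: [-0.2, 0.3, -0.3]
grip_width: 0.0869
[ 0.62576945 -0.03697568  0.25729534] [9.99407524e-01 3.44061687e-02 8.85038887e-04 1.81599815e-04] [-0.17457491  0.29423364 -0.26146446]
```

View pics/s3.png

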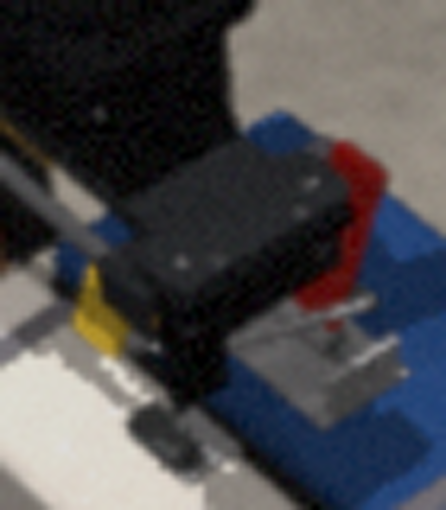

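```bash
python3 -m jog '[{"grip":150,"travel":[0,0,0],"twist":0},{"grip":170,"travel":[0,0,0],"twist":0},{"grip":175,"travel":[0,0,0],"twist":0},{"grip":180,"travel":[0,0,0],"twist":0},{"grip":185,"travel":[0,0,0],"twist":0},{"grip":190,"travel":[0,0,0],"twist":0},{"grip":195,"travel":[0,0,0],"twist":0},{"grip":200,"travel":[0,0,0],"twist":0}]' 15
```

```text
time: 4.75
position: [0.6251, -0.0367, 0.2562]
tool_rot: [0.999, 0.035, -0.0, -0.0]
ft_force: [0.3, -0.6, -0.5]
grip_width: 0.0312
```

```bash
python3 -m jog '[{"grip":210,"travel":[0,0,0],"twist":0},{"grip":220,"travel":[0,0,0],"twist":0},{"grip":230,"travel":[0,0,0],"twist":0},{"grip":255,"travel":[0,0,0],"twist":0},{"grip":255,"travel":[0,0,0],"twist":0},{"grip":255,"travel":[0,0,0],"twist":0}]' 15
```

```text
time: 5.35
position: [0.6251, -0.037, 0.2563]
tool_rot: [0.999, 0.035, 0.0, 0.0]
ft_force: [-0.5, -2.6, -0.2]
grip_width: 0.0237
```

```bash
python3 - <<'E'
from model import *
v=np.load('case.npy')
prev=tab(1.227,-.426);tot=prev
for L,P in [(1.3,-.38),(1.4,-.31),(1.5,-.24),(1.6,-.17),(1.7,-.1),(1.7,-.02),(1.7,.06),(1.7,.14),(1.7,.2),(1.7,.26),(1.7,.33)]:
    t=tab(L,P); d=(t-prev)/10; prev=t
    print(L,P,'bar',bar(L,P).round(1),'tab',t.round(1),'row',[round(d[0]*.9976,2),round(d[0]*.0697,2),round(d[1],2)], 'abs',W(v,t[0],0,t[1]).round(4))
E
python3 -m jog '[{"grip":255,"travel":[0.2,-0.03,-0.2],"twist":0},{"grip":255,"travel":[0.2,0.02,-0.2],"twist":0},{"grip":255,"travel":[0,0,0],"twist":0},{"grip":255,"travel":[0,0,0],"twist":0}]' 20
```

```text
1.3 -0.38 bar [ 84.7 219.1] tab [ 96.  247.4] row [np.float64(0.43), np.float64(0.03), np.float64(-0.41)] abs [ 0.6292 -0.0375  0.2474]
1.4 -0.31 bar [ 88.8 213.3] tab [102.1 240.6] row [np.float64(0.6), np.float64(0.04), np.float64(-0.67)] abs [ 0.6352 -0.0371  0.2406]
1.5 -0.24 bar [ 92.4 207.1] tab [107.6 233.4] row [np.float64(0.55), np.float64(0.04), np.float64(-0.72)] abs [ 0.6407 -0.0367  0.2334]
1.6 -0.17 bar [ 95.7 200.6] tab [112.6 225.8] row [np.float64(0.5), np.float64(0.04), np.float64(-0.76)] abs [ 0.6457 -0.0364  0.2258]
1.7 -0.1 bar [ 98.4 193.8] tab [117.1 217.8] row [np.float64(0.45), np.float64(0.03), np.float64(-0.8)] abs [ 0.6502 -0.0361  0.2178]
1.7 -0.02 bar [ 98.2 186. ] tab [118.8 208.4] row [np.float64(0.17), np.float64(0.01), np.float64(-0.94)] abs [ 0.6519 -0.0359  0.2084]
1.7 0.06 bar [ 97.5 178.3] tab [119.7 199. ] row [np.float64(0.09), np.float64(0.01), np.float64(-0.95)] abs [ 0.6528 -0.0359  0.199 ]
1.7 0.14 bar [ 96.  170.6] tab [119.9 189.5] row [np.float64(0.02), np.float64(0.0), np.float64(-0.95)] abs [ 0.653  -0.0359  0.1895]
1.7 0.2 bar [ 94.6 164.9] tab [119.5 182.3] row [np.float64(-0.04), np.float64(-0.0), np.float64(-0.71)] abs [ 0.6526 -0.0359  0.1823]
1.7 0.26 bar [ 92.8 159.4] tab [118.7 175.3] row [np.float64(-0.08), np.float64(-0.01), np.float64(-0.71)] abs [ 0.6518 -0.0359  0.1753]
1.7 0.33 bar [ 90.3 153.1] tab [117.3 167.1] row [np.float64(-0.15), np.float64(-0.01), np.float64(-0.82)] abs [ 0.6504 -0.0361  0.1671]
time: 5.75
position: [0.6287, -0.0368, 0.2519]
tool_rot: [0.999, 0.035, -0.001, 0.0]
ft_force: [-1.8, -3.0, -0.3]
grip_width: 0.0237
```

```bash
python3 -m jog '[{"grip":255,"travel":[0.3,-0.03,-0.33],"twist":0},{"grip":255,"travel":[0.3,0.02,-0.33],"twist":0},{"grip":255,"travel":[0.28,0.02,-0.36],"twist":0},{"grip":255,"travel":[0.28,0.02,-0.36],"twist":0},{"grip":255,"travel":[0.25,0.02,-0.38],"twist":0},{"grip":255,"travel":[0.25,0.02,-0.38],"twist":0},{"grip":255,"travel":[0,0,0],"twist":0}]' 20
python3 -m jog '[{"grip":255,"travel":[0.23,0.01,-0.4],"twist":0},{"grip":255,"travel":[0.22,0.01,-0.4],"twist":0},{"grip":255,"travel":[0.17,0.01,-0.5],"twist":0},{"grip":255,"travel":[0,0,-0.4],"twist":0},{"grip":255,"travel":[0,0,0],"twist":0}]' 20
```

```text
time: 6.45
position: [0.646, -0.0359, 0.2302]
tool_rot: [0.999, 0.035, -0.0, -0.0]
ft_force: [-3.4, -1.4, -0.2]
grip_width: 0.0239
time: 6.95
position: [0.6536, -0.0355, 0.2139]
tool_rot: [0.999, 0.035, 0.002, -0.0]
ft_force: [0.9, 1.3, 1.6]
grip_width: 0.0235
```

```bash
python3 - <<'E'
from model import *
o=get_obs();print(o['position'],o['ft_force'],o['moment'])
a=snap('scene','s4.png',(235,140,100,100),6);snap('top','t4.png',(325,185,90,80),7)
E
```

```text
[ 0.65363333 -0.03554651  0.21393175] [0.88960445 1.26773035 1.55533803] [ 0.24282712  0.00366499 -0.02224949]
```

View pics/s4.png

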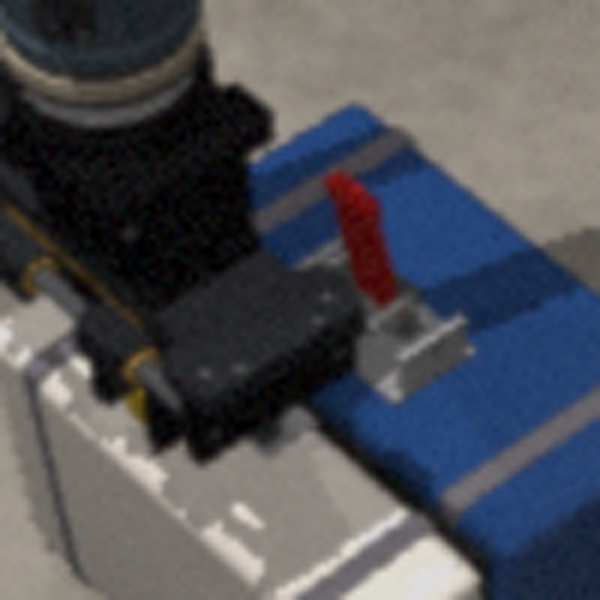

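```bash
python3 - <<'E'
from model import *
v=np.load('case.npy')
im=cv2.imread('pics/t4.png');hsv=cv2.cvtColor(im,40);m=((hsv[...,0]<8)|(hsv[...,0]>172))&(hsv[...,1]>150)&(hsv[...,2]>60)
ys,xs=np.where(m); print('top red bbox px',325+xs.min()/7,325+xs.max()/7,185+ys.min()/7,185+ys.max()/7)
for L in (1.5,1.6,1.7,1.8,1.9):
    X=[W(v,tip(L,77,s)[0],0,tip(L,77,s)[1]) for s in (-3,3)]
    print(L,'scene crop',[np.round([(proj('scene',x)[0]-235)*6,(proj('scene',x)[1]-140)*6]).tolist() for x in X],'top row',[round(proj('top',x)[1],1) for x in X])
E
```

```text
Traceback (most recent call last):
ValueError: zero-size array to reduction operation minimum which has no identity
```

```bash
python3 - <<'E'
from model import *
v=np.load('case.npy')
for L in (1.5,1.6,1.7,1.8,1.9):
    X=[W(v,tip(L,77,s)[0],0,tip(L,77,s)[1]) for s in (-3,3)]
    print(L,'scene crop',[np.round([(proj('scene',x)[0]-235)*6,(proj('scene',x)[1]-140)*6]).tolist() for x in X],'top row',[round(proj('top',x)[1],1) for x in X])
E
```

```text
1.5 scene crop [[388.0, 155.0], [376.0, 162.0]] top row [np.float64(247.1), np.float64(244.4)]
1.6 scene crop [[373.0, 164.0], [361.0, 171.0]] top row [np.float64(243.6), np.float64(240.9)]
1.7 scene crop [[358.0, 174.0], [346.0, 182.0]] top row [np.float64(240.1), np.float64(237.5)]
1.8 scene crop [[343.0, 185.0], [331.0, 194.0]] top row [np.float64(236.7), np.float64(234.2)]
1.9 scene crop [[328.0, 197.0], [317.0, 208.0]] top row [np.float64(233.4), np.float64(231.0)]
```

```bash
python3 -m jog '[{"grip":200,"travel":[0,0,0],"twist":0},{"grip":200,"travel":[0,0,0],"twist":0},{"grip":200,"travel":[0,-0.03,0.25],"twist":0},{"grip":200,"travel":[0,0,0.25],"twist":0},{"grip":200,"travel":[0,0,0],"twist":0}]' 20
python3 -m jog '[{"grip":215,"travel":[0,0,0],"twist":0},{"grip":225,"travel":[0,0,0],"twist":0},{"grip":255,"travel":[0,0,0],"twist":0},{"grip":255,"travel":[0,0,0],"twist":0},{"grip":255,"travel":[0,0,0],"twist":0}]' 20
```

```text
time: 7.55
position: [0.6519, -0.0359, 0.219]
tool_rot: [0.999, 0.035, 0.0, -0.0]
ft_force: [2.6, 2.7, -1.0]
grip_width: 0.024
time: 8.05
position: [0.6519, -0.0359, 0.2188]
tool_rot: [0.999, 0.035, 0.0, -0.0]
ft_force: [2.4, 3.6, -1.8]
grip_width: 0.0234
```

```bash
python3 -m jog '[{"grip":165,"travel":[0,0,0],"twist":0},{"grip":160,"travel":[0,0,0],"twist":0},{"grip":160,"travel":[0,0,0],"twist":0},{"grip":160,"travel":[0,0,0],"twist":0}]' 20
python3 -c "
from h import *
o=get_obs();print(o['position'],o['ft_force'],o['grip_width'])"
```

```text
time: 8.45
position: [0.6515, -0.0367, 0.2188]
tool_rot: [0.999, 0.035, -0.001, 0.0]
ft_force: [0.5, -0.5, -0.2]
grip_width: 0.032
[ 0.65147906 -0.03668612  0.21881723] [ 0.4547669  -0.50026281 -0.19766506] 0.03204378750571307
```

```bash
python3 -m jog '[{"grip":160,"travel":[0,0,0.3],"twist":0},{"grip":160,"travel":[0,0,0.25],"twist":0},{"grip":180,"travel":[0,0,0],"twist":0},{"grip":195,"travel":[0,0,0],"twist":0},{"grip":255,"travel":[0,0,0],"twist":0},{"grip":255,"travel":[0,0,0],"twist":0},{"grip":255,"travel":[0,0,0],"twist":0}]' 20
python3 -c "
from h import *
o=get_obs();print(o['position'],o['ft_force'],o['grip_width'])
snap('scene','s5.png',(235,140,100,100),6)"
```

```text
time: 9.15
position: [0.6521, -0.0357, 0.2244]
tool_rot: [0.999, 0.035, 0.0, -0.0]
ft_force: [0.4, 1.4, 0.2]
grip_width: 0.0236
[ 0.65205736 -0.03574409  0.22441492] [0.43368383 1.40888549 0.22995822] 0.02356087468920236
```

View pics/s5.png

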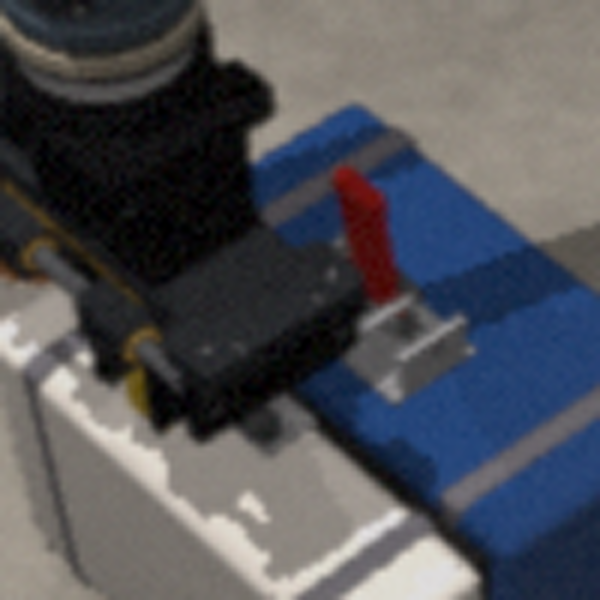

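```bash
cat > plan.py <<'E'
from model import *
from scipy.optimize import fsolve
import sys
v=np.load('case.npy')
def case(p): d=p[:2]-v[:2]; s,c=np.sin(v[2]),np.cos(v[2]); return 1e3*np.array([c*d[0]+s*d[1],-s*d[0]+c*d[1],p[2]-.003])
H=29
def LP(g=(1.7,0)):
    p=case(get_obs()['position']); return p,fsolve(lambda q:tab(*q,H)-p[[0,2]],g)
E
python3 - <<'E'
from plan import *
for H_ in (27,29,31):
    p=case(get_obs()['position']); q=fsolve(lambda q:tab(*q,H_)-p[[0,2]],(1.7,0)); print(H_,p,q,bar(*q))
p,q=LP(); prev=tab(*q,H)
for L,P in [(1.7,0),(1.7,.1),(1.7,.18),(1.7,.25),(1.7,.3),(1.7,.33)]:
    t=tab(L,P,H);d=(t-prev)/10;prev=t
    print(L,P,'bar',bar(L,P).round(1),'row',[round(d[0]*.9976,2),round(d[0]*.0697,2),round(d[1],2)],'TCPabs',(W(v,t[0],0,t[1])+[0,0,.003]).round(4))
E
```

```text
27 [1.18975357e+02 1.65505057e-01 2.21390085e+02] [ 1.7854051  -0.08987868] [100.483579   192.61415486]
29 [1.18975357e+02 1.65505057e-01 2.21390085e+02] [ 1.77050321 -0.0723105 ] [100.1254129  190.94867214]
31 [1.18975357e+02 1.65505057e-01 2.21390085e+02] [ 1.75426272 -0.05479448] [ 99.70465359 189.28650265]
1.7 0 bar [ 98.1 184.1] row [np.float64(0.01), np.float64(0.0), np.float64(-0.83)] TCPabs [ 0.6522 -0.0359  0.2161]
1.7 0.1 bar [ 96.8 174.4] row [np.float64(0.15), np.float64(0.01), np.float64(-1.19)] TCPabs [ 0.6537 -0.0358  0.2042]
1.7 0.18 bar [ 95.1 166.8] row [np.float64(0.03), np.float64(0.0), np.float64(-0.96)] TCPabs [ 0.654  -0.0358  0.1946]
1.7 0.25 bar [ 93.1 160.3] row [np.float64(-0.03), np.float64(-0.0), np.float64(-0.84)] TCPabs [ 0.6537 -0.0358  0.1862]
1.7 0.3 bar [ 91.4 155.7] row [np.float64(-0.06), np.float64(-0.0), np.float64(-0.6)] TCPabs [ 0.6531 -0.0359  0.1802]
1.7 0.33 bar [ 90.3 153.1] row [np.float64(-0.05), np.float64(-0.0), np.float64(-0.36)] TCPabs [ 0.6526 -0.0359  0.1767]
```

```bash
python3 -m jog '[{"grip":255,"travel":[0,0,-0.4],"twist":0},{"grip":255,"travel":[0,0,-0.4],"twist":0},{"grip":255,"travel":[0.05,0,-0.4],"twist":0},{"grip":255,"travel":[0.05,0,-0.4],"twist":0},{"grip":255,"travel":[0,0,-0.4],"twist":0},{"grip":255,"travel":[0,0,-0.4],"twist":0},{"grip":255,"travel":[0,0,-0.3],"twist":0},{"grip":255,"travel":[0,0,-0.3],"twist":0}]' 20
python3 -m jog '[{"grip":255,"travel":[0,0,-0.3],"twist":0},{"grip":255,"travel":[0,0,-0.3],"twist":0},{"grip":255,"travel":[0,0,-0.2],"twist":0},{"grip":255,"travel":[0,0,0],"twist":0}]' 20
python3 -c "
from plan import *
o=get_obs();print(o['ft_force']);p,q=LP();print(p,q,bar(*q))"
```

```text
time: 10.0
position: [0.6526, -0.036, 0.1939]
tool_rot: [0.999, 0.035, -0.0, -0.0]
ft_force: [2.5, 2.8, 0.8]
grip_width: 0.0233
time: 10.4
position: [0.6516, -0.036, 0.1855]
tool_rot: [0.999, 0.035, -0.002, -0.0]
ft_force: [-1.9, 3.2, 1.1]
grip_width: 0.0236
[-1.86390508  3.22791208  1.14007739]
[ 1.18550160e+02 -4.91112265e-02  1.82535125e+02] [1.61554404 0.2557222 ] [ 90.89767973 159.79000755]
```

```bash
python3 -m jog '[{"grip":255,"travel":[0.05,-0.04,-0.2],"twist":0},{"grip":255,"travel":[0,0,-0.2],"twist":0},{"grip":255,"travel":[0,0,-0.2],"twist":0},{"grip":255,"travel":[0,0,0],"twist":0},{"grip":255,"travel":[0,0,0],"twist":0}]' 20
python3 -c "
from plan import *
o=get_obs();print(o['ft_force']);p,q=LP();print(p,q,bar(*q))
snap('scene','s6.png',(235,140,100,100),6);snap('top','t6.png',(325,185,90,80),7)"
```

```text
time: 10.9
position: [0.6522, -0.0361, 0.1798]
tool_rot: [0.999, 0.035, -0.002, -0.0]
ft_force: [-3.9, 3.9, 1.4]
grip_width: 0.0238
[-3.88326042  3.93248246  1.39511951]
[119.06436073  -0.22175318 176.82821284] [1.66161847 0.30374196] [ 90.35196131 155.43666967]
```

View pics/s6.png

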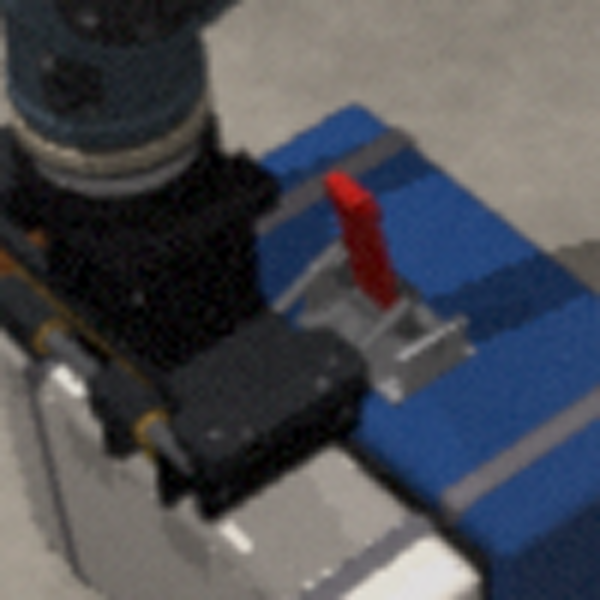

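```bash
python3 -m jog '[{"grip":255,"travel":[0,-0.04,-0.15],"twist":0},{"grip":255,"travel":[-0.1,0,0],"twist":0},{"grip":255,"travel":[-0.1,0,0],"twist":0},{"grip":255,"travel":[-0.1,-0.01,0],"twist":0},{"grip":255,"travel":[0,0,0],"twist":0}]' 20
python3 -m jog '[{"grip":255,"travel":[-0.1,0,0],"twist":0},{"grip":255,"travel":[-0.1,-0.01,0],"twist":0},{"grip":255,"travel":[0,0,0],"twist":0}]' 20
python3 -c "
from plan import *
o=get_obs();print(o['ft_force']);p,q=LP();print(p,q,bar(*q))"
```

```text
time: 11.5
position: [0.6522, -0.0363, 0.1794]
tool_rot: [0.999, 0.034, 0.002, -0.0]
ft_force: [0.8, 5.8, 1.4]
grip_width: 0.0233
time: 11.8
position: [0.6511, -0.0364, 0.1797]
tool_rot: [0.999, 0.034, 0.004, -0.0]
ft_force: [2.8, 6.4, 1.3]
grip_width: 0.024
[2.79908121 6.3628873  1.25687943]
[118.02148184  -0.44494657 176.74849331] [1.61865734 0.30429248] [ 89.29731026 155.37276018]
```

```bash
python3 -m jog '[{"grip":255,"travel":[-0.1,0.1,-0.1],"twist":0},{"grip":255,"travel":[-0.1,0.1,0],"twist":0},{"grip":255,"travel":[0,0,0],"twist":0}]' 20
python3 -m jog '[{"grip":255,"travel":[-0.1,0,0],"twist":0},{"grip":255,"travel":[-0.1,0,0],"twist":0},{"grip":255,"travel":[0,0,0],"twist":0}]' 20
python3 -c "
from plan import *
o=get_obs();print(o['ft_force'],o['moment']);p,q=LP();print(p,q,bar(*q))"
```

```text
time: 12.1
position: [0.6488, -0.036, 0.1788]
tool_rot: [0.999, 0.035, 0.003, 0.001]
ft_force: [3.6, 1.5, 0.4]
grip_width: 0.0234
time: 12.4
position: [0.6446, -0.036, 0.178]
tool_rot: [0.999, 0.035, 0.0, 0.001]
ft_force: [3.7, 0.2, 0.6]
grip_width: 0.0236
[3.73468087 0.18682233 0.64622957] [-0.06354787 -0.39849081  0.12321469]
[111.5228705    0.44259252 175.00953944] [1.34750446 0.30961136] [ 82.68541092 153.78688821]
```

```bash
for i in 1; do python3 -m jog '[{"grip":255,"travel":[-0.1,0,0],"twist":0},{"grip":255,"travel":[0,0,0],"twist":0}]' 20; python3 -m jog '[{"grip":255,"travel":[-0.1,0,0],"twist":0},{"grip":255,"travel":[0,0,0],"twist":0}]' 20; done
python3 -c "
from plan import *
o=get_obs();print(o['ft_force'],o['moment']);p,q=LP();print(p,q,bar(*q))"
```

```text
time: 12.6
position: [0.6433, -0.0359, 0.1779]
tool_rot: [0.999, 0.035, -0.0, 0.001]
ft_force: [2.7, -2.4, 1.3]
grip_width: 0.0241
time: 12.8
position: [0.6424, -0.0359, 0.1779]
tool_rot: [0.999, 0.035, 0.0, 0.001]
ft_force: [3.1, -3.4, 0.5]
grip_width: 0.0238
[ 3.09220911 -3.42301691  0.51957399] [-0.45479357 -0.44073197  0.14611561]
[109.33066011   0.71638317 174.89119687] [1.24602645 0.3034201 ] [ 80.62514734 153.49041331]
```

```bash
python3 -m jog '[{"grip":255,"travel":[-0.1,-0.04,0],"twist":0},{"grip":255,"travel":[0,0,0],"twist":0}]' 20; python3 -m jog '[{"grip":255,"travel":[-0.1,-0.04,0],"twist":0},{"grip":255,"travel":[0,0,0],"twist":0}]' 20
python3 -c "
from plan import *
o=get_obs();print(o['ft_force'],o['moment']);p,q=LP();print(p,q,bar(*q))"
```

```text
time: 13.0
position: [0.6413, -0.0359, 0.1778]
tool_rot: [0.999, 0.035, -0.0, 0.0]
ft_force: [2.2, -3.6, 0.4]
grip_width: 0.0236
time: 13.2
position: [0.6403, -0.0361, 0.1778]
tool_rot: [0.999, 0.035, -0.0, 0.0]
ft_force: [3.3, -2.5, -0.6]
grip_width: 0.0236
[ 3.27130476 -2.51994991 -0.60893153] [-0.49177193 -0.5466825   0.11899114]
[107.25331223   0.69681818 174.80557299] [1.14402939 0.29499597] [ 78.72909881 153.16373275]
```

```bash
python3 -m jog '[{"grip":255,"travel":[-0.1,-0.04,0],"twist":0},{"grip":255,"travel":[0,0,0],"twist":0}]' 20; python3 -m jog '[{"grip":255,"travel":[-0.1,-0.04,0],"twist":0},{"grip":255,"travel":[0,0,0],"twist":0}]' 20
python3 -c "
from plan import *
o=get_obs();print(o['ft_force'],o['moment']);p,q=LP();print(p,q,bar(*q))
snap('scene','s7.png',(235,140,100,100),6);snap('top','t7.png',(325,185,90,80),7)"
```

```text
time: 13.4
position: [0.6393, -0.0362, 0.1778]
tool_rot: [0.999, 0.035, -0.0, -0.0]
ft_force: [5.0, -2.6, -0.6]
grip_width: 0.0236
time: 13.6
position: [0.6391, -0.0363, 0.1779]
tool_rot: [0.999, 0.034, 0.001, -0.0]
ft_force: [5.3, -1.8, -0.8]
grip_width: 0.0236
[ 5.26635093 -1.75553901 -0.84360028] [-0.22493872 -0.94596601  0.10084326]
[106.00500118   0.50992006 174.91629516] [1.07828504 0.28719841] [ 77.65040671 153.0526959 ]
```

```bash
python3 -m jog '[{"grip":255,"travel":[-0.1,-0.02,0],"twist":0},{"grip":255,"travel":[0,0,0],"twist":0},{"grip":255,"travel":[0,0,0],"twist":0}]' 25; python3 -m jog '[{"grip":255,"travel":[-0.1,-0.02,0],"twist":0},{"grip":255,"travel":[0,0,0],"twist":0},{"grip":255,"travel":[0,0,0],"twist":0}]' 25
python3 -c "
from plan import *
o=get_obs();print(o['ft_force'],o['moment']);p,q=LP();print(p,q,bar(*q))"
```

```text
time: 14.0
position: [0.639, -0.0364, 0.178]
tool_rot: [0.999, 0.034, 0.002, -0.0]
ft_force: [6.4, -0.9, -1.9]
grip_width: 0.0238
time: 14.3
position: [0.6389, -0.0364, 0.1781]
tool_rot: [0.999, 0.034, 0.003, -0.0]
ft_force: [9.8, 0.1, -3.2]
grip_width: 0.0231
[ 9.80947898  0.08200225 -3.15517022] [ 0.04067438 -1.5530241   0.15047934]
[105.8088996    0.47327992 175.13337717] [1.0665028  0.28406795] [ 77.52288719 153.18112212]
```

View pics/s7.png

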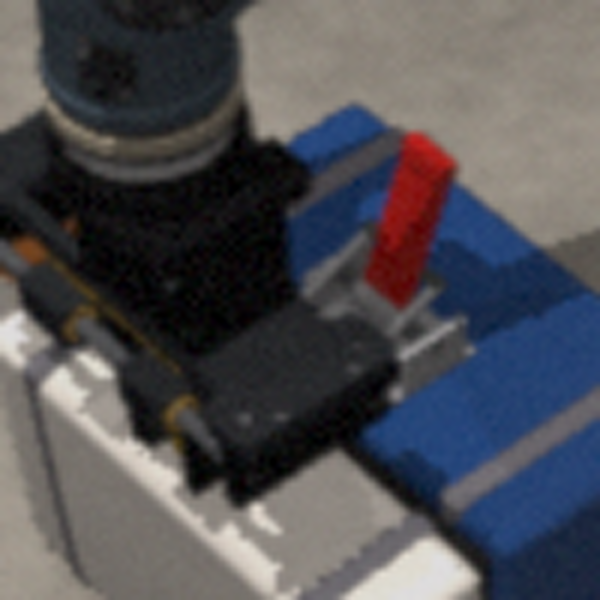

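```bash
python3 -m jog '[{"grip":255,"travel":[-0.1,-0.01,-0.08],"twist":0},{"grip":255,"travel":[0,0,0],"twist":0},{"grip":255,"travel":[0,0,0],"twist":0}]' 25; python3 -c "
from plan import *
for i in range(3):
  o=get_obs();print(o['ft_force'],o['moment'])
p,q=LP();print(p,q,bar(*q))"
```

```text
time: 14.6
position: [0.6388, -0.0364, 0.178]
tool_rot: [0.999, 0.034, 0.004, -0.0]
ft_force: [9.3, 1.0, -0.9]
grip_width: 0.0235
[ 9.34184101  1.01807622 -0.91572448] [ 0.09939183 -1.633451    0.15230823]
[ 9.34184101  1.01807622 -0.91572448] [ 0.09939183 -1.633451    0.15230823]
[ 9.34184101  1.01807622 -0.91572448] [ 0.09939183 -1.633451    0.15230823]
[105.70487464   0.45438991 175.02561331] [1.06152784 0.28441298] [ 77.41128961 153.08311924]
```

```bash
python3 -m jog '[{"grip":255,"travel":[-0.1,-0.02,0],"twist":0},{"grip":255,"travel":[0,0,0],"twist":0}]' 25;  python3 -m jog '[{"grip":255,"travel":[0,0,0],"twist":0}]'; python3 -m jog '[{"grip":255,"travel":[0,0,0],"twist":0}]'
```

```text
time: 14.8
position: [0.6387, -0.0365, 0.1781]
tool_rot: [0.999, 0.034, 0.005, -0.001]
ft_force: [12.0, 1.3, -3.2]
grip_width: 0.0237
time: 14.9
position: [0.6387, -0.0365, 0.1781]
tool_rot: [0.999, 0.034, 0.005, -0.0]
ft_force: [11.0, 0.4, -3.3]
grip_width: 0.0233
time: 15.0
position: [0.6388, -0.0364, 0.1782]
tool_rot: [0.999, 0.034, 0.005, -0.001]
ft_force: [11.7, 0.5, -2.1]
grip_width: 0.0236
```

```bash
python3 -m jog '[{"grip":255,"travel":[-0.06,-0.01,-0.05],"twist":0},{"grip":255,"travel":[0,0,0],"twist":0}]' 25;  python3 -m jog '[{"grip":255,"travel":[0,0,0],"twist":0}]'; python3 -m jog '[{"grip":255,"travel":[0,0,0],"twist":0}]'; python3 -m jog '[{"grip":255,"travel":[0,0,0],"twist":0}]'
```

```text
time: 15.2
position: [0.6387, -0.0364, 0.1781]
tool_rot: [0.999, 0.034, 0.006, -0.001]
ft_force: [11.7, 2.3, -2.2]
grip_width: 0.0236
time: 15.3
position: [0.6387, -0.0364, 0.1781]
tool_rot: [0.999, 0.034, 0.006, -0.001]
ft_force: [11.1, 1.6, -1.6]
grip_width: 0.0238
time: 15.4
position: [0.6387, -0.0365, 0.1781]
tool_rot: [0.999, 0.034, 0.006, -0.001]
ft_force: [11.8, 1.8, -1.8]
grip_width: 0.0236
time: 15.5
position: [0.6387, -0.0365, 0.1781]
tool_rot: [0.999, 0.034, 0.006, -0.001]
ft_force: [11.6, 1.8, -1.3]
grip_width: 0.0236
```

```bash
python3 -m jog '[{"grip":255,"travel":[-0.08,-0.01,-0.04],"twist":0},{"grip":255,"travel":[0,0,0],"twist":0},{"grip":255,"travel":[0,0,0],"twist":0}]' 25;  python3 -m jog '[{"grip":255,"travel":[0,0,0],"twist":0}]'; python3 -m jog '[{"grip":175,"travel":[0,0,0],"twist":0},{"grip":160,"travel":[0,0,0],"twist":0},{"grip":140,"travel":[0,0,0],"twist":0},{"grip":120,"travel":[0,0,0],"twist":0},{"grip":120,"travel":[0,0,0],"twist":0}]'
```

```text
time: 15.8
position: [0.6387, -0.0364, 0.178]
tool_rot: [0.999, 0.034, 0.007, -0.001]
ft_force: [13.0, 1.7, -0.2]
grip_width: 0.0237
time: 15.9
position: [0.6387, -0.0365, 0.1781]
tool_rot: [0.999, 0.034, 0.007, -0.001]
ft_force: [12.4, 2.1, -0.4]
grip_width: 0.0237
time: 16.4
position: [0.6322, -0.0374, 0.1758]
tool_rot: [0.999, 0.034, -0.001, -0.0]
ft_force: [-0.2, 0.5, -0.4]
grip_width: 0.0436
```

Released cleanly at about 12.5 N reading (≈10 N net of 2–3 N drag). Rise and look.

```bash
python3 -m jog '[{"grip":100,"travel":[0.3,0,0.3],"twist":0},{"grip":100,"travel":[0.3,0,1],"twist":0},{"grip":100,"travel":[0,0,2],"twist":0},{"grip":120,"travel":[0,0,4],"twist":0},{"grip":255,"travel":[0,0,4],"twist":0},{"grip":255,"travel":[0,0,1],"twist":0},{"grip":255,"travel":[0,0,0],"twist":0}]' 25
python3 -c "
from plan import *
snap('scene','s8.png',(235,140,100,100),6);b=snap('top','t8.png',(325,185,90,80),7)
o=get_obs();print(o['position'],o['ft_force'])
for L in (.9,1.,1.1,1.2,1.3):
    X=[W(v,tip(L,77,s)[0],0,tip(L,77,s)[1]) for s in (-3,3)]
    print(L,'scene crop',[np.round([(proj('scene',x)[0]-235)*6,(proj('scene',x)[1]-140)*6]).tolist() for x in X],'tip',tip(L).round(1))
"
```

```text
time: 17.1
position: [0.6404, -0.0379, 0.3025]
tool_rot: [0.999, 0.035, 0.003, 0.001]
ft_force: [-0.5, 0.6, -0.1]
grip_width: 0.0297
[ 0.63831623 -0.03747057  0.29838961] [ 0.08987592 -0.51209523 -0.98191065]
0.9 scene crop [[469.0, 139.0], [460.0, 138.0]] tip [-37.3 221.4]
1.0 scene crop [[457.0, 138.0], [447.0, 138.0]] tip [-31.8 224.9]
1.1 scene crop [[445.0, 138.0], [434.0, 139.0]] tip [-25.9 227.7]
1.2 scene crop [[431.0, 140.0], [420.0, 142.0]] tip [-19.8 230. ]
1.3 scene crop [[417.0, 143.0], [406.0, 147.0]] tip [-13.5 231.7]
```

View pics/s8.png

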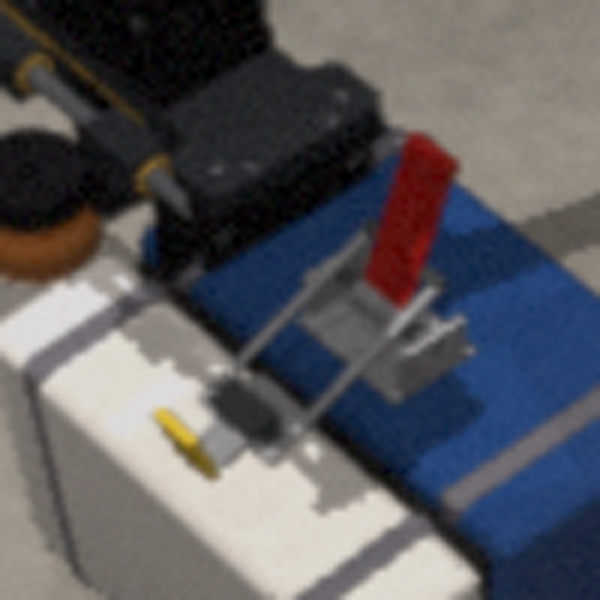

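```bash
python3 -m jog '[{"grip":255,"travel":[-3,-0.2,0],"twist":0},{"grip":255,"travel":[-3,-0.2,0],"twist":0},{"grip":255,"travel":[-3,-0.2,0],"twist":0},{"grip":255,"travel":[0,0,0],"twist":0},{"grip":255,"travel":[0,0,-2.4],"twist":0},{"grip":255,"travel":[0,0,-2.4],"twist":0},{"grip":255,"travel":[0,0,0],"twist":0},{"grip":255,"travel":[0,0,0],"twist":0}]' 25
python3 - <<'E'
from plan import *
o=get_obs();print(o['position'],case(o['position']),o['ft_force'],o['grip_width'])
prev=None
for L in np.arange(1.3,.05,-.1):
    x,z=tip(L,65,3); p=W(v,x+9.5,0,z+22); print(round(L,2),p.round(4),None if prev is None else (100*(p-prev)).round(2)); prev=p
E
```

```text
time: 18.0
position: [0.5489, -0.0435, 0.25]
tool_rot: [0.999, 0.035, -0.001, -0.0]
ft_force: [1.2, 0.1, 0.6]
grip_width: 0.0004
[ 0.54886348 -0.04348857  0.25003105] [ 15.50430239  -0.34516531 247.03105014] [1.20788938 0.08984502 0.62026429] 0.0003899676651413028
1.3 [ 0.5284 -0.0446  0.2534] None
1.2 [ 0.5221 -0.045   0.2517] [-0.62 -0.04 -0.18]
1.1 [ 0.5161 -0.0454  0.2493] [-0.6  -0.04 -0.24]
1.0 [ 0.5103 -0.0458  0.2463] [-0.58 -0.04 -0.3 ]
0.9 [ 0.5049 -0.0462  0.2428] [-0.54 -0.04 -0.35]
0.8 [ 0.4998 -0.0466  0.2387] [-0.51 -0.04 -0.41]
0.7 [ 0.4952 -0.0469  0.2342] [-0.46 -0.03 -0.45]
0.6 [ 0.491  -0.0472  0.2292] [-0.42 -0.03 -0.5 ]
0.5 [ 0.4874 -0.0474  0.2238] [-0.36 -0.03 -0.54]
0.4 [ 0.4843 -0.0477  0.2181] [-0.31 -0.02 -0.57]
0.3 [ 0.4818 -0.0478  0.2121] [-0.25 -0.02 -0.6 ]
0.2 [ 0.4799 -0.048   0.2059] [-0.19 -0.01 -0.62]
0.1 [ 0.4786 -0.048   0.1995] [-0.13 -0.01 -0.64]
```

Approach and touch (contact expected near x≈0.518), in small rows.

```bash
python3 -m jog '[{"grip":255,"travel":[-1,-0.04,0],"twist":0},{"grip":255,"travel":[-1,-0.06,0],"twist":0},{"grip":255,"travel":[-0.5,-0.04,0],"twist":0},{"grip":255,"travel":[0,0,0],"twist":0}]'
python3 -m jog '[{"grip":255,"travel":[-0.5,-0.04,0],"twist":0},{"grip":255,"travel":[0,0,0],"twist":0}]'
python3 -m jog '[{"grip":255,"travel":[-0.5,-0.04,-0.2],"twist":0},{"grip":255,"travel":[0,0,0],"twist":0}]'
```

```text
time: 18.4
position: [0.5246, -0.045, 0.252]
tool_rot: [0.999, 0.034, 0.002, 0.0]
ft_force: [3.3, 1.2, -1.6]
grip_width: 0.0002
time: 18.6
position: [0.5214, -0.0456, 0.2524]
tool_rot: [0.999, 0.034, 0.004, 0.0]
ft_force: [5.2, 1.0, -1.7]
grip_width: 0.0005
time: 18.8
position: [0.5173, -0.046, 0.2507]
tool_rot: [0.999, 0.034, 0.005, 0.0]
ft_force: [5.8, 1.5, -1.8]
grip_width: 0.0006
```

```bash
python3 -m jog '[{"grip":255,"travel":[-0.3,-0.02,-0.14],"twist":0},{"grip":255,"travel":[-0.3,-0.02,-0.15],"twist":0},{"grip":255,"travel":[-0.29,-0.02,-0.16],"twist":0},{"grip":255,"travel":[-0.29,-0.02,-0.18],"twist":0}]'
python3 -m jog '[{"grip":255,"travel":[-0.27,-0.02,-0.19],"twist":0},{"grip":255,"travel":[-0.26,-0.02,-0.2],"twist":0},{"grip":255,"travel":[-0.26,-0.02,-0.21],"twist":0}]'
```

```text
time: 19.2
position: [0.5075, -0.0468, 0.2452]
tool_rot: [0.999, 0.034, 0.007, 0.001]
ft_force: [10.1, 3.0, 1.9]
grip_width: 0.0004
time: 19.5
position: [0.4998, -0.0475, 0.2393]
tool_rot: [0.999, 0.034, 0.007, 0.001]
ft_force: [8.7, 3.0, 2.1]
grip_width: 0.0001
```

```bash
python3 -m jog '[{"grip":255,"travel":[-0.24,0,-0.22],"twist":0},{"grip":255,"travel":[-0.23,0,-0.23],"twist":0},{"grip":255,"travel":[-0.22,0,-0.24],"twist":0},{"grip":255,"travel":[-0.21,0,-0.25],"twist":0}]'
python3 -m jog '[{"grip":255,"travel":[-0.2,0,-0.26],"twist":0},{"grip":255,"travel":[-0.18,0,-0.27],"twist":0},{"grip":255,"travel":[-0.17,0,-0.28],"twist":0}]'
```

```text
time: 19.9
position: [0.4896, -0.0482, 0.2296]
tool_rot: [0.999, 0.034, 0.005, 0.001]
ft_force: [5.3, -0.0, 2.4]
grip_width: 0.0007
time: 20.2
position: [0.4805, -0.0477, 0.22]
tool_rot: [0.999, 0.035, 0.001, 0.001]
ft_force: [2.2, -1.0, 1.8]
grip_width: 0.0004
```

```bash
python3 - <<'E'
from plan import *
a=snap('scene','s9.png',(235,140,100,100),6);b=snap('top','t9.png',(325,185,90,80),7)
for f in ('s8','s9','t8','t9'):
    im=cv2.imread(f'pics/{f}.png');h=cv2.cvtColor(im,40)
    for n,m in (('yel',(h[...,0]>18)&(h[...,0]<34)&(h[...,1]>150)),('red',((h[...,0]<8)|(h[...,0]>172))&(h[...,1]>150)&(h[...,2]>60))):
        ys,xs=np.where(m)
        if len(xs): print(f,n,len(xs),xs.mean().round(),ys.mean().round(),xs.min(),xs.max(),ys.min(),ys.max())
# predicted tab top in crop for bar at (76,155)
for L in (.4,.6,1.1):
    x,z=tip(L,77,3); u=proj('scene',W(v,x,0,z)); print(L,round((u[0]-235)*6),round((u[1]-140)*6))
E
```

```text
s8 yel 1427 160.0 296.0 11 368 0 471
s8 red 7904 409.0 220.0 366 454 135 304
s9 yel 1760 260.0 346.0 31 599 0 458
s9 red 7488 446.0 245.0 378 530 182 307
t8 yel 1691 280.0 137.0 240 309 111 155
t9 yel 2384 279.0 148.0 245 316 126 171
0.4 506 162
0.6 491 148
1.1 434 139
```

```bash
python3 -m jog '[{"grip":255,"travel":[-0.05,0,-0.28],"twist":0},{"grip":255,"travel":[-0.05,0,-0.3],"twist":0},{"grip":255,"travel":[0,0,-0.3],"twist":0}]'
python3 -m jog '[{"grip":255,"travel":[0,0,-0.3],"twist":0},{"grip":255,"travel":[0,0,0],"twist":0}]'
python3 -m jog '[{"grip":255,"travel":[0,0,-0.3],"twist":0},{"grip":255,"travel":[0,0,0],"twist":0}]'
```

```text
time: 20.6
position: [0.4777, -0.0468, 0.2098]
tool_rot: [0.999, 0.035, -0.001, -0.0]
ft_force: [0.8, -0.6, -0.3]
grip_width: 0.0007
time: 20.8
position: [0.4782, -0.047, 0.2069]
tool_rot: [0.999, 0.035, -0.001, -0.0]
ft_force: [0.3, -0.0, -0.6]
grip_width: 0.0005
time: 21.0
position: [0.4786, -0.0471, 0.2042]
tool_rot: [0.999, 0.035, -0.0, -0.0]
ft_force: [0.8, 0.5, 0.4]
grip_width: 0.0004
```

```bash
python3 -m jog '[{"grip":255,"travel":[0,0,-0.4],"twist":0},{"grip":255,"travel":[0,0,-0.2],"twist":0},{"grip":255,"travel":[0,0,0],"twist":0}]'
python3 -m jog '[{"grip":255,"travel":[0,0,-0.2],"twist":0},{"grip":255,"travel":[0,0,0],"twist":0}]'
python3 -m jog '[{"grip":255,"travel":[0,0,-0.15],"twist":0},{"grip":255,"travel":[0,0,0],"twist":0}]'
```

```text
time: 21.3
position: [0.4786, -0.0471, 0.1982]
tool_rot: [0.999, 0.035, -0.0, -0.0]
ft_force: [-1.0, 0.1, -0.6]
grip_width: 0.0006
time: 21.5
position: [0.4788, -0.0472, 0.1964]
tool_rot: [0.999, 0.035, -0.0, -0.0]
ft_force: [-0.2, 0.6, 0.0]
grip_width: 0.0003
time: 21.7
position: [0.479, -0.0473, 0.1959]
tool_rot: [0.999, 0.035, 0.0, 0.0]
ft_force: [-1.4, 0.9, 6.2]
grip_width: 0.0006
```

```bash
python3 -m jog '[{"grip":255,"travel":[0,0,0.5],"twist":0},{"grip":255,"travel":[0,0,3],"twist":0},{"grip":255,"travel":[0,0,5],"twist":0},{"grip":255,"travel":[-4,0,2],"twist":0},{"grip":255,"travel":[-4,-3,0],"twist":0},{"grip":255,"travel":[0,-5,0],"twist":0},{"grip":255,"travel":[0,-5,0],"twist":0},{"grip":255,"travel":[0,-5,0],"twist":0}]'
python3 -m jog '[{"grip":255,"travel":[0,-5,0],"twist":0},{"grip":255,"travel":[0,-5,0],"twist":0},{"grip":255,"travel":[0,-5,0],"twist":0},{"grip":255,"travel":[0,0,0],"twist":0}]'
python3 - <<'E'
from plan import *
a=snap('scene','s10.png',(235,140,100,100),4);b=snap('top','t10.png',(325,185,90,90),4.445)
cv2.imwrite('pics/f10.png',np.hstack([a[:400],b[:400]])[:,:,::-1])
for n in ['stain_jar','reagent','slide_box','lid','lever_tip','loop_tab']:
    for c in ('scene','top'): print(c,n,[(np.round(d['at'],4).tolist(),round(d['p'],2)) for d in search_frame(n,c)[:1]])
for L in (0,.05,.1,.2):
    for s in ('scene','top'):
        x,z=tip(L,77,3);u=proj(s,W(v,x,0,z)); o,k=((235,140),4) if s=='scene' else ((325,185),4.445)
        print(L,s,round((u[0]-o[0])*k),round((u[1]-o[1])*k))
E
```

```text
time: 22.5
position: [0.3983, -0.2287, 0.3007]
tool_rot: [0.999, 0.035, 0.001, 0.0]
ft_force: [0.7, 1.1, -0.4]
grip_width: 0.0005
time: 22.9
position: [0.3988, -0.3843, 0.3001]
tool_rot: [0.999, 0.032, 0.001, 0.003]
ft_force: [-0.6, 1.5, 1.2]
grip_width: 0.0004
scene stain_jar [([0.6347, 0.001, 0.1388], 0.59)]
top stain_jar [([0.5712, -0.2596, 0.0961], 0.85)]
scene reagent []
top reagent [([0.5518, 0.1754, 0.1009], 0.62)]
scene slide_box [([0.4781, 0.3004, 0.0396], 0.96)]
top slide_box [([0.4639, 0.2913, 0.0404], 0.97)]
scene lid [([0.6368, -0.0043, 0.1365], 0.68)]
top lid [([0.6092, -0.0317, 0.1499], 0.86)]
scene lever_tip [([0.5287, -0.0419, 0.1721], 0.92)]
top lever_tip [([0.5211, -0.0435, 0.17], 0.65)]
scene loop_tab [([0.6051, -0.0354, 0.1604], 0.65)]
top loop_tab [([0.5898, -0.0399, 0.1605], 0.62)]
0 scene 346 137
0 top 206 424
0.05 scene 346 133
0.05 top 207 423
0.1 scene 345 129
0.1 top 207 422
0.2 scene 344 121
0.2 top 209 418
```

View pics/f10.png

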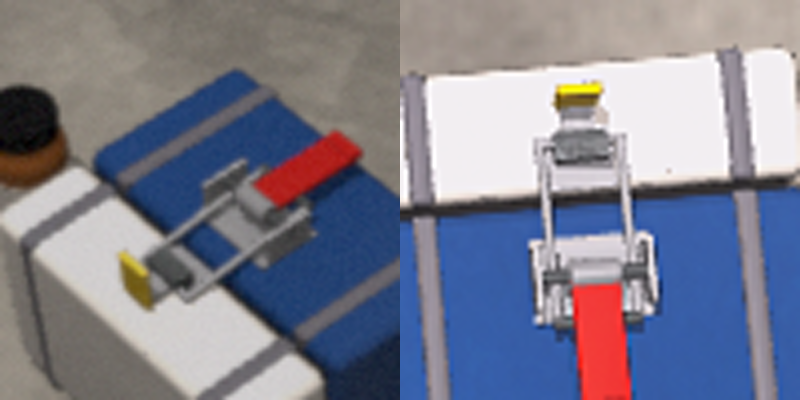

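```bash
python3 -c "
from rig import *
print(hand_in())"
```

```text
the job is handed in; nothing more can be done
None
```

The case is latched: the loop is hooked behind the keeper, the red lever lies shut, and the lid is drawn in. I handed the job in at about 23 s of the 72 s allowed.

- **Loop:** I took it by the yellow tab and carried it over the hook. I gripped the tab again about 5 mm higher on the way, so the fingertips would clear the lid. I then lowered the bar about 4–5 mm below the nominal seat height and drew it back by feel.
- **Bearing on the post:** the bar met the post about 2 mm short of where I expected the seat. I let go at a wrist reading of 12.4–13.0 N. Allowing for the 2–4 N of drag I felt before contact, that is roughly 9–11 N on the post. This is inferred, not measured directly, but even the full reading is below 15 N.
- **Lever:** I pushed it along its arc with the closed fingers, peaking at about 10–11 N. It went past the toggle and snapped down by itself. A light touch of about 6 N on top confirmed it was resting shut.

**Last checks:** the final picture shows the bar under the hook and the lever flat, at about 0 rad by projection, with the lid gap narrowed. The robot had been moved clear and was touching nothing.

**Bystanders:** in the top view the bottle, jar and slide box are within 4 mm of their first positions, which is the detector's accuracy. In the scene view the detector missed the bottle and mistook the lid for the jar, so only the slide box was confirmed from both cameras.

**Missteps:**
- My first try at gripping the tab again did not open the fingers and lifted the loop about 5 mm. I opened them and repeated it.
- I briefly corrected sideways in the wrong direction, which put up to 6.4 N sideways on the tab before I reversed it.

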